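# Cap the sample vials with the hand press

### The arm

A 6-joint arm with a two-finger parallel gripper is mounted at the origin on the work surface. World frame = base frame: x ahead of the robot, y to its left, z up, the work surface at z = 0. Lengths are in m, angles in degrees, forces in N, time in s.
With the tool pointing down it reaches from about 0.35 to 0.95 m from the base axis. Payload 17.4 kg.
Tool frame: the origin (TCP) lies on the centre line of the jaws, within the pads' length; the fingertips stand 25 mm ahead of it and the grasp point (between the pads) lies 6 mm ahead of it; x points along the fingers, y is the direction in which the jaws open and shut, and the axes are right-handed (so a half turn about x gives the same grasp; the last joint's range is limited). The gripper opens to 93 mm and grips with 3 to 60 N. Pads are 15 mm wide; open, the fingers measure 128 mm over their backs; the gripper's body (75 mm by 188 mm) begins 65 mm behind the grasp point.
Start: joints at [-74.931, 6.646, 82.598, -0, 90.757, -2.166], TCP at [0.2, -0.645, 0.244] pointing down, gripper open.
Joint ranges: [-162.19, 162.19], [-47.58, 125.68], [4.15, 143.07], [-65.23, 245.23], [0.69, 171.88], [-170.13, 170.13]. Speed limits (degrees/s): [108.29, 108.29, 127.2, 180, 180, 180].

### API

Orientations are given as a 3x3 rotation matrix whose columns are the frame's x, y, z axes.
In Python, from cell import status, optics, arm gives the robot as it stands.
- The arm moves only by the shell command python3 -m crank 'ROWS' [FORCE]. ROWS is JSON, a list of rows, each an object with "xyz": the shift along the tool's x, y, z in cm, a list of three; "dr": the turn, a rotation vector about the tool's x, y, z in units of 8 degrees (1.0 is 8 degrees), a list of three; "jaw": the closure in counts, from 0 (fully open) to 255 (shut). A call has 1 to 12 rows; each row shifts and turns the commanded pose from where the row before left it, along the tool's axes as they then stand; what a row does not reach is not made up. A row lasts 1/10 s, in which the tool goes at most 50 mm and 8.59 degrees, less where a joint would pass 70% of its speed; a pose out of reach is approached as far as the arm can. A call with a gripper value outside its range is refused whole. The fingers move at their own pace and stop on an object; FORCE is the grip in N (left out, the last holds). Time passes only in rows, so rows that do not move let the fingers close. It gives the time, the measured TCP pose, the force and the opening at its end, in the units of the state.
- status.get_obs(): the state, without advancing time (a new reading comes with each control period).
- optics.read_camera(name): name is "scene" or "top" or "wrist"; returns a dict with "frame" (384x512x3 uint8, red, green, blue), "fx", "fy", "cx", "cy" (pixels), "dist" ([k1, k2, p1, p2, k3] as OpenCV has them; the pictures are not rectified), "R" (3x3) and "t" (3): a world point X has camera coordinates R X + t. Camera axes: x right, y down, z forward; pixel columns grow to the right and rows downward; lengths in m; the calibration is good to about 2 mm. A picture is of the moment at which its call begins. There is no depth.
- arm.finish_job(): hands the job in, once; it reports no verdict.
The state is a dict: "time_s": time; "joint_positions": joint angles; "qd": joint speeds; "joint_torque": joint torques, N m; "ee_pos": TCP position; "tool_rot": TCP orientation; "force": force on the tool from outside, world axes, zero at the start; "torque": the same for the moment, N m; "opening": finger opening in m.
Only numpy, scipy, OpenCV 4.12 (cv2) and the standard library are available. Lean on these libraries where they do the work, as an engineer would, in place of code of your own. Each camera call takes 0.05 s, during which the arm holds its last target. There are 200 camera calls.

### The job

Lift the hand press up and off its fork and, using its round foot, press the raised caps of the slim vials in the rack fully home. Leave the wide vial's cap raised as it is, since that vial has to vent, and keep the gripper's fingers off the vials and their caps. Then stand the press upright in the shallow steel tray, let go, and leave the bottle, beaker and tip box where they are.

Things in the scene. Friction and masses are not known exactly. Their poses are not given: they have to be found in the camera images.
- press: Loose hand press, hanging upright: a steel disc foot 32 mm across and 10 mm thick, a 12 mm stem, a steel collar 40 mm across and 4 mm thick whose underside is 70 mm above the foot's underside, and above it a black square handle 22 x 22 mm and 60 mm tall; 134 mm tall in all, about 0.14 kg. Origin: centre of the foot's underside; z up along the stem, x and y square to the handle's faces.
- press_grip (a point): Point on the press's axis within its handle, 108 mm above the foot's underside, 34 mm above the collar's top and 26 mm below the handle's top.
- stand: Fixed fork stand left or right of the rack: base 120 x 100 x 10 mm, a post 136 mm tall, and two level steel prongs reaching 88 mm from the post to the stand's -x, 20 mm apart inside, each 8 mm wide, their ends turned up 12 mm. Origin: on the table, 6 mm in front of the post's axis; the base reaches from 85 mm in front (-x) to 35 mm behind.
- fork (a point): Point midway between the prongs, level with their top faces (130 mm above the table), 55 mm to the stand's -x from its origin. Here the press hangs, collar on the prongs, stem between them; its foot is wider than the gap, so lift it 15 to 40 mm, then draw it out along the stand's -x.
- rack: Fixed green rack 78 x 224 x 40 mm with four vials in a row along its y axis, 50 mm apart. Origin: centre of its underside.
- vial_a: Fixed slim clear vial (20 mm across, shoulder 62 mm above the table) with a raised white cap; in any of the rack's four places. Origin: on its axis at table height.
- vial_b: Second slim clear vial with a raised cap, same sizes and origin as vial_a.
- vial_c: Third slim clear vial, same sizes; its cap is already home.
- vial_w: Wide clear vial, 34 mm across, cap 38 mm across, raised; to be left as it is. Origin: on its axis at table height.
- cap_a (a joint): Height of vial_a's cap above home, m: 0 = fully home, up to 0.013. It slides straight up and down, stays where left, and takes about 7 N to push.
- cap_b (a joint): The same for vial_b's cap.
- cap_w (a joint): The same for the wide vial's cap (about 8 N).
- cap_a_top (a point): Centre of the flat top of vial_a's cap (cap 24 mm across at its rim, 15 mm tall); 78 mm above the table when home.
- cap_b_top (a point): Centre of the top of vial_b's cap, as cap_a_top.
- cap_w_top (a point): Centre of the top of the wide vial's cap; 78 mm above the table if it were home.
- tray: Fixed shallow steel tray 140 x 150 x 25 mm (x, y, height), walls and floor 4 mm thick; left or right of the rack, on the side away from the stand. Origin: centre of its underside.
- bottle: Bystander: loose clear bottle with a white cap, 60 mm across, 110 mm tall, behind the rack. Origin: centre of its underside.
- beaker: Bystander: loose clear beaker, 84 mm across, 115 mm tall. Origin: centre of its underside.
- tipbox: Bystander: loose white pipette-tip box with a blue top, 85 x 120 x 66 mm. Origin: centre of its underside.
Not all that is in view belongs to the job. Of the things like the tray, leave any that is purple; of the rest the larger one is meant. There is more than one size of the press; the one meant has the size given above.

How it is judged (in metres and radians):
On the way, in this order (a step that is already met when the one before it is completed fails the run):
1. the press is held and clear of the fork (distance between press_grip and fork above 0.075 m and horizontal distance between press and fork above 0.04 m and contact force between the fingers and press above 1 N), for 0.1 s.
2. the raised caps of both slim vials are pressed home (value of joint each of cap_a, cap_b below 0.002 m), for 0.1 s.
At the end, for the whole second after the job is handed in: The caps of vial_a and vial_b are within 2 mm of home, the wide vial's cap is still raised, and the press stands upright (within 0.1 rad) and at rest on the tray's floor, inside its walls (all of step 2 and value of joint cap_w above 0.005 m and x of press in the frame of tray between -0.056 and 0.056 m and y of press in the frame of tray between -0.061 and 0.061 m and z of press in the frame of tray below 0.009 m and angle between press's own z axis and vertical below 0.1 rad and linear speed of press below 0.02 m/s and angular speed of press below 0.2 rad/s); the robot touches nothing.
It fails at once if the wide vial's cap is moved more than 2.5 mm (distance of cap_w_top from where it was at the start of the episode above 0.0025 m).
It fails at once if the fingers touch a vial or its cap (contact force between the fingers and vial_a above 1 N or contact force between the fingers and vial_b above 1 N or contact force between the fingers and vial_c above 1 N or contact force between the fingers and vial_w above 1 N).
It fails at once if the bottle, beaker or tip box is moved more than 20 mm or tipped (distance of any of bottle, beaker, tipbox from where it was at the start of the episode above 0.02 m or angle between any of bottle, beaker, tipbox's own z axis and vertical above 0.3 rad).
It also fails if it takes over 51 s, if anything falls off the work surface, if the arm or the gripper's body presses on something with over 40 N, if the wrist force passes 120 N, or if a joint passes its speed limit or range.

## Working session

There is one attempt and no reset: what is moved stays moved. The work goes in short steps, Python scripts to look and compute and a shell command to move; the robot and the scene stay as the last step left them, time stands still between calls to the robot, and variables do not carry over. Pictures are saved under pics/ and viewed, about 8 in all and at most 12, crops included, and the job is handed in when it is done.

```bash
mkdir -p pics; ls
cat > h.py <<'E'
import numpy as np, cv2
from cell import status, optics, arm
def shot(n,f):
    c=optics.read_camera(n); cv2.imwrite('pics/'+f,c['frame'][:,:,::-1])
    np.savez('pics/'+f+'.npz',**{k:np.array(v) for k,v in c.items()}); return c
def load(f): return dict(np.load('pics/'+f+'.npz'))
def ray(c,uv):
    K=np.array([[c['fx'],0,c['cx']],[0,c['fy'],c['cy']],[0,0,1.]])
    p=cv2.undistortPoints(np.array([[uv]],float),K,np.array(c['dist'],float))[0,0]
    R=np.array(c['R']);t=np.array(c['t']); return -R.T@t, R.T@np.array([p[0],p[1],1])
def onz(c,uv,z):
    o,d=ray(c,uv); return o+d*(z-o[2])/d[2]
def proj(c,X):
    K=np.array([[c['fx'],0,c['cx']],[0,c['fy'],c['cy']],[0,0,1.]])
    return cv2.projectPoints(np.array([X],float),cv2.Rodrigues(np.array(c['R'],float))[0],np.array(c['t'],float),K,np.array(c['dist'],float))[0].reshape(-1,2)
E
python3 - <<'E'
from h import *
s=status.get_obs(); print(s)
ims=[]
for n in('scene','top'):
    c=shot(n,n+'0.png'); print(n,c['fx'],-np.array(c['R']).T@c['t'])
    cv2.imwrite(f'pics/{n}0b.png',cv2.resize(c['frame'][:,:,::-1],(800,600),interpolation=cv2.INTER_CUBIC))
E
```

```text
pics
{'time_s': 0.0, 'joint_positions': array([-7.49318032e+01,  6.67345793e+00,  8.26344060e+01,  4.93592972e-04,
        9.07564264e+01, -2.16941401e+00]), 'qd': array([ 0.05171387, -0.00487748,  0.07789657,  0.03223425, -0.07573386,
        0.01560901]), 'joint_torque': array([-1.10040539e-03, -7.21261597e+01, -6.22610736e+01,  7.80632976e-02,
        2.36440514e-02, -9.51204538e-05]), 'ee_pos': array([ 0.19993504, -0.64453295,  0.24292753]), 'tool_rot': array([[-2.83387093e-04,  2.96335008e-01, -9.55084019e-01],
       [ 1.08573700e-03, -9.55083403e-01, -2.96335139e-01],
       [-9.99999370e-01, -1.12094761e-03, -5.10835739e-05]]), 'force': array([ 0.10738092, -1.1954224 , -0.43391019]), 'torque': array([-0.01265398,  0.07002845,  0.08344073]), 'opening': 0.092939328237766}
scene 389.6504035395275 [0.99406247 0.32310401 0.96841692]
top 369.6271431425562 [ 0.27019946 -0.04942738  1.09616481]
```

View pics/scene0b.png

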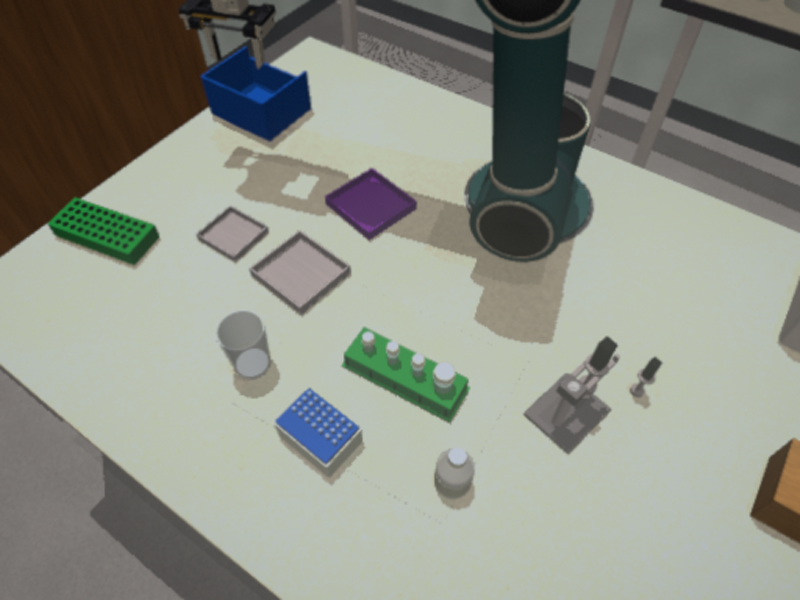

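View pics/top0b.png

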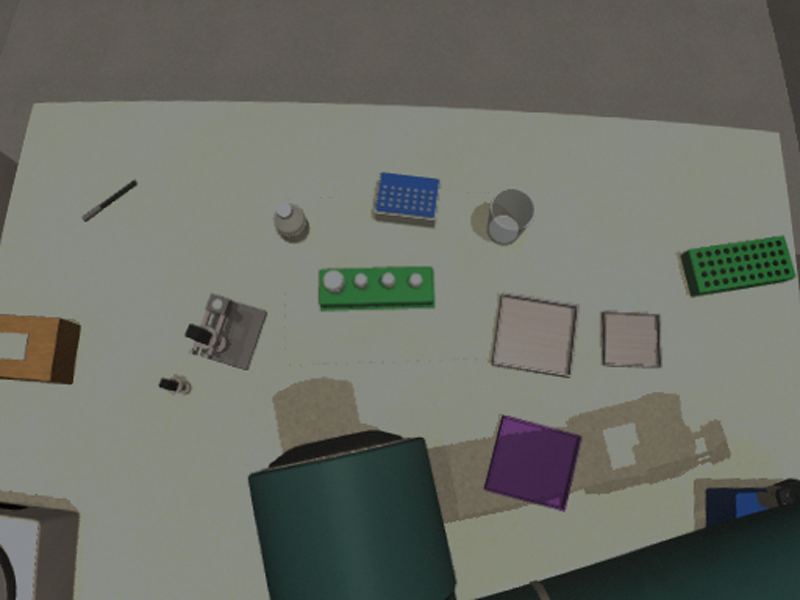

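The scene picture shows the rack at (405,370), with the wide vial nearest the stand. The stand with the hanging press is at (590,370), the larger steel tray at (300,270), and a small decoy press at (645,375). In the top picture, the stand is at (230,330), the rack at (377,288) and the tray at (535,335). I'll make enlarged crops to measure from.

Run:
```python
from h import *
a=cv2.imread('pics/scene0.png');b=cv2.imread('pics/top0.png')
def crop(im,u,v,w,h): 
    im=cv2.resize(im[v:v+h,u:u+w],(400,300),interpolation=cv2.INTER_CUBIC); return cv2.convertScaleAbs(im,alpha=1.3)
m=np.vstack([np.hstack([crop(a,330,210,80,60+0),crop(a,215,200,88,66)]),np.hstack([crop(b,96,180,80,60),crop(b,200,160,80,60)])])
cv2.imwrite('pics/m1.png',m)
for f,box in(('scene0.png',(210,195,310,275)),('top0.png',(190,160,290,205))):
    c=load(f);im=c['frame'].astype(int);r,g,bb=im[...,0],im[...,1],im[...,2]
    u0,v0,u1,v1=box
    k=((g>1.5*r)&(g>1.5*bb)).astype(np.uint8);mm=np.zeros_like(k);mm[v0:v1,u0:u1]=k[v0:v1,u0:u1]
    n,l,st,ce=cv2.connectedComponentsWithStats(mm);i=1+np.argmax(st[1:,4]);
    cs,_=cv2.findContours((l==i).astype(np.uint8),0,1);h=cv2.convexHull(max(cs,key=cv2.contourArea))
    q=cv2.approxPolyDP(h,3,True)[:,0];print(f,q.tolist());
    for p in q: print(p,onz(c,p,.04).round(4),onz(c,p,0).round(4))
    # white caps
    w=((im.min(2)>(150 if 'scene' in f else 110))&(im.max(2)-im.min(2)<40)).astype(np.uint8);w2=np.zeros_like(w);w2[v0:v1,u0:u1]=w[v0:v1,u0:u1]
    n,l,st,ce=cv2.connectedComponentsWithStats(w2)
    for j in range(1,n):
        if st[j,4]>15 and st[j,4]<400: print('w',st[j],ce[j].round(1),onz(c,ce[j],.085).round(4))
```

```text
scene0.png [[298, 244], [286, 261], [221, 226], [233, 210]]
[298 244] [0.5079 0.1305 0.04  ] [ 0.4869  0.1222 -0.    ]
[286 261] [0.5691 0.1304 0.04  ] [0.5508 0.1221 0.    ]
[221 226] [ 0.5803 -0.0751  0.04  ] [ 0.5625 -0.0922  0.    ]
[233 210] [ 0.5183 -0.0792  0.04  ] [ 0.4978 -0.0966  0.    ]
w [232 212   7   7  35] [235.  215.2] [ 0.5518 -0.0454  0.085 ]
top0.png [[276, 172], [277, 196], [205, 198], [205, 173]]
[276 172] [ 0.5748 -0.078   0.04  ] [ 0.5863 -0.0791  0.    ]
[277 196] [ 0.502  -0.0836  0.04  ] [ 0.5108 -0.0849  0.    ]
[205 198] [0.4864 0.1268 0.04  ] [0.4946 0.1335 0.    ]
[205 173] [0.5623 0.1328 0.04  ] [0.5733 0.1397 0.    ]
w [207 173  12  12 107] [212.7 178.7] [0.5342 0.1017 0.085 ]
w [228 175   7   7  35] [230.5 178.3] [0.5374 0.0512 0.085 ]
w [245 175   7   7  35] [248.  177.8] [0.541  0.0018 0.085 ]
w [263 175   7   7  37] [265.8 178.2] [ 0.5421 -0.0485  0.085 ]
```

View pics/m1.png

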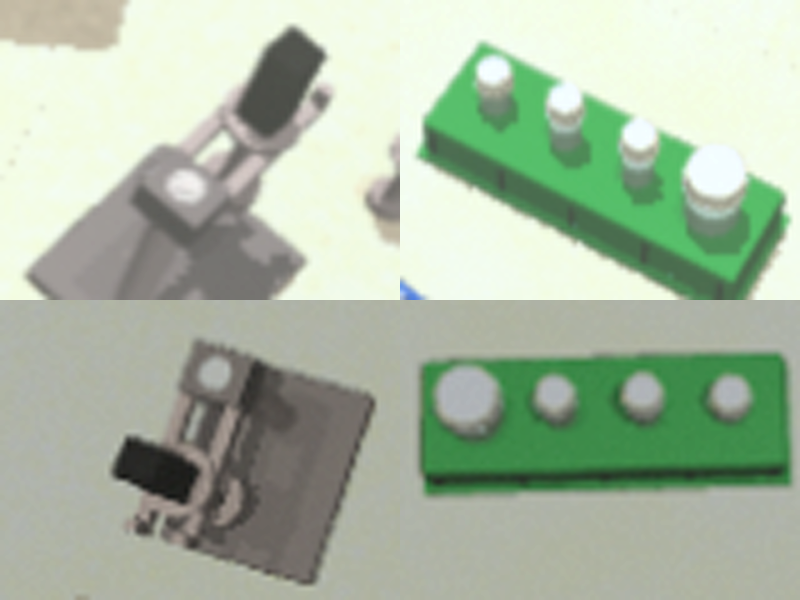

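```bash
cat >> h.py <<'E'
def delta(T,R=None):
    """world TCP target -> total shift in tool axes, cm; R target -> total turn units"""
    s=status.get_obs();Rc=np.array(s['tool_rot']);d=Rc.T@(np.array(T)-s['ee_pos'])*100
    print('shift cm',d.round(2), 'dist',np.linalg.norm(d).round(1))
    if R is not None: print('turn units',(cv2.Rodrigues(Rc.T@R)[0].ravel()*180/np.pi/8).round(3))
    return d
E
python3 - <<'E'
from h import *
c=optics.read_camera('wrist');s=status.get_obs()
o=-np.array(c['R']).T@c['t'];T=s['tool_rot']
print('cam in tool',T.T@(o-s['ee_pos']),'fwd in tool',T.T@np.array(c['R'])[2],'camx in tool',T.T@np.array(c['R'])[0],c['fx'])
t=load('top0.png')
for n,p in dict(post=(138.8,194.8),collar=(133.5,214),handletopend=(121,211.3)).items(): print(n,onz(t,p,.136 if n!='handletopend' else .194).round(3))
for n,p in dict(bc1=(171,200),bc2=(158,236.7)).items(): print(n,onz(t,p,.01).round(4))
delta((.47,0.0,.32)); delta((.40,.2,.32))
E
```

```text
cam in tool [-0.13991793 -0.00036836 -0.08401244] fwd in tool [ 0.95455626 -0.00130197  0.29802793] camx in tool [1.16341829e-03 9.99999117e-01 6.42305551e-04] 344.3357030653134
post [0.467 0.292 0.136]
collar [0.414 0.3   0.136]
handletopend [0.411 0.312 0.194]
bc1 [0.4817 0.2348 0.01  ]
bc2 [0.3689 0.2635 0.01  ]
shift cm [ -7.64 -53.57 -44.89] dist 70.3
shift cm [ -7.62 -74.75 -44.13] dist 87.1
```

```bash
python3 -m crank '[{"xyz":[-0.6,-3.36,-3.2],"dr":[0,0,0],"jaw":0},{"xyz":[-0.6,-3.36,-3.2],"dr":[0,0,0],"jaw":0},{"xyz":[-0.6,-3.36,-3.2],"dr":[0,0,0],"jaw":0},{"xyz":[-0.6,-3.36,-3.2],"dr":[0,0,0],"jaw":0},{"xyz":[-0.6,-3.36,-3.2],"dr":[0,0,0],"jaw":0},{"xyz":[-0.6,-3.36,-3.2],"dr":[0,0,0],"jaw":0},{"xyz":[-0.6,-3.36,-3.2],"dr":[0,0,0],"jaw":0},{"xyz":[-0.6,-3.36,-3.2],"dr":[0,0,0],"jaw":0},{"xyz":[-0.6,-3.36,-3.2],"dr":[0,0,0],"jaw":0},{"xyz":[-0.6,-3.36,-3.2],"dr":[0,0,0],"jaw":0},{"xyz":[-0.6,-3.36,-3.2],"dr":[0,0,0],"jaw":0},{"xyz":[-0.6,-3.36,-3.2],"dr":[0,0,0],"jaw":0}]'
python3 -m crank '[{"xyz":[-0.6,-3.36,-3.2],"dr":[0,0,0],"jaw":0},{"xyz":[-0.6,-3.36,-3.2],"dr":[0,0,0],"jaw":0},{"xyz":[-0.6,-3.36,-3.2],"dr":[0,0,0],"jaw":0},{"xyz":[-0.6,-3.36,-3.2],"dr":[0,0,0],"jaw":0},{"xyz":[0,0,0],"dr":[1,0,0],"jaw":0},{"xyz":[0,0,0],"dr":[1,0,0],"jaw":0},{"xyz":[0,0,0],"dr":[1,0,0],"jaw":0},{"xyz":[0,0,0],"dr":[0.9,0,0],"jaw":0},{"xyz":[0,0,0],"dr":[0,0,0],"jaw":0},{"xyz":[0,0,0],"dr":[0,0,0],"jaw":0}]'
python3 - <<'E'
from h import *
c=shot('wrist','w1.png');cv2.imwrite('pics/w1b.png',cv2.resize(c['frame'][:,:,::-1],(800,600)))
s=status.get_obs();print(s['tool_rot'].round(3),s['joint_positions'].round(1))
delta((.412,.305,.30)); delta((.412,.305,.25))
E
```

```text
time_s: 1.35
ee_pos: [0.4476, -0.1439, 0.316]
tool_rot: [[0.0, 0.296, -0.955], [-0.0, -0.955, -0.296], [-1.0, 0.0, -0.0]]
force: [0.1, -0.4, 0.3]
opening: 0.0928
time_s: 2.35
ee_pos: [0.5297, 0.0204, 0.3395]
tool_rot: [[-0.0, -0.238, -0.971], [-0.0, -0.971, 0.238], [-1.0, 0.0, 0.0]]
force: [0.3, 0.4, 0.5]
opening: 0.0927
[[-0.    -0.238 -0.971]
 [ 0.    -0.971  0.238]
 [-1.     0.     0.   ]] [ -0.6 -12.   91.8   0.  100.2 103.2]
shift cm [  3.96 -24.84  18.2 ] dist 31.0
shift cm [  8.96 -24.84  18.2 ] dist 32.1
```

View pics/w1b.png

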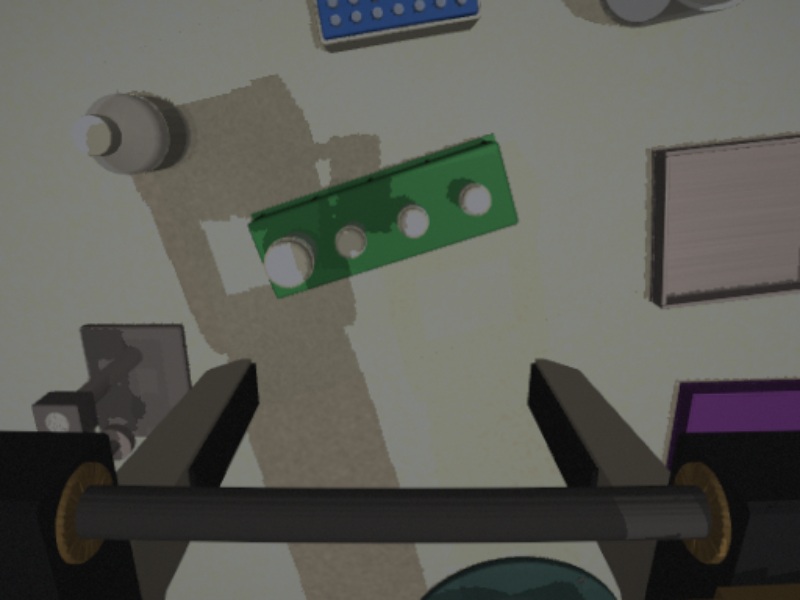

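The wrist picture shows the rack's caps at about (291,262), (351,241), (413,221) and (475,199). The stand is at lower left (140,380) and the tray is on the right. Next I'll cross-check the cap positions and the tray, then move over the press.

```bash
python3 - <<'E'
from h import *
w=load('w1.png');t=load('top0.png');sc=load('scene0.png')
P=[(291,262),(351,241),(413,221),(475,199)]
T=[(212.7,178.7),(230.5,178.3),(248,177.8),(265.8,178.2)]
S=[(215+(x-400)/400*88,200+y/300*66) for x,y in((715,170),(638,133),(565,98),(493,70))]
for p,q,s in zip(P,T,S):
    p=(p[0]*.64,p[1]*.64)
    A=np.zeros((3,3));b=np.zeros(3)
    for c,x in((w,p),(t,q),(sc,s)):
        o,d=ray(c,x);d/=np.linalg.norm(d);M=np.eye(3)-np.outer(d,d);A+=M;b+=M@o
    print('wrist',onz(w,p,.088).round(4),'top',onz(t,q,.088).round(4),'3view',np.linalg.solve(A,b).round(4))
q=[onz(t,(x*.64,y*.64),.025) for x,y in((498,294),(578,305),(571,376),(491,365))];print(np.round(q,3),np.mean(q,0))
q=[onz(w,(x*.64,y*.64),.025) for x,y in((653,150),(654,305))];print(np.round(q,3))
E
python3 -m crank '[{"xyz":[0,-3.55,2.6],"dr":[0,0,0],"jaw":0},{"xyz":[0,-3.55,2.6],"dr":[0,0,0],"jaw":0},{"xyz":[0,-3.55,2.6],"dr":[0,0,0],"jaw":0},{"xyz":[0,-3.55,2.6],"dr":[0,0,0],"jaw":0},{"xyz":[0,-3.55,2.6],"dr":[0,0,0],"jaw":0},{"xyz":[0,-3.55,2.6],"dr":[0,0,0],"jaw":0},{"xyz":[0,-3.55,2.6],"dr":[0,0,0],"jaw":0},{"xyz":[0,0,0],"dr":[0,0,0],"jaw":0},{"xyz":[0,0,0],"dr":[0,0,0],"jaw":0}]'
python3 - <<'E'
from h import *
c=shot('wrist','w2.png');cv2.imwrite('pics/w2b.png',cv2.convertScaleAbs(cv2.resize(c['frame'][:,:,::-1],(800,600)),alpha=1.4))
E
```

```text
wrist [0.5356 0.0984 0.088 ] top [0.5333 0.1013 0.088 ] 3view [0.5344 0.1006 0.0838]
wrist [0.5402 0.0506 0.088 ] top [0.5367 0.051  0.088 ] 3view [0.5386 0.051  0.0833]
wrist [0.5438 0.0026 0.088 ] top [0.5403 0.0017 0.088 ] 3view [0.5423 0.002  0.0823]
wrist [ 0.5488 -0.0447  0.088 ] top [ 0.5414 -0.0486  0.088 ] 3view [ 0.5459 -0.0479  0.073 ]
[[ 0.535 -0.208  0.025]
 [ 0.52  -0.363  0.025]
 [ 0.384 -0.348  0.025]
 [ 0.398 -0.197  0.025]] [ 0.4593699  -0.27870204  0.025     ]
[[ 0.544 -0.204  0.025]
 [ 0.408 -0.191  0.025]]
time_s: 3.3
ee_pos: [0.4127, 0.3061, 0.3395]
tool_rot: [[-0.0, -0.237, -0.971], [-0.0, -0.971, 0.237], [-1.0, 0.0, 0.0]]
force: [0.0, 0.7, -0.4]
opening: 0.0929
```

View pics/w2b.png

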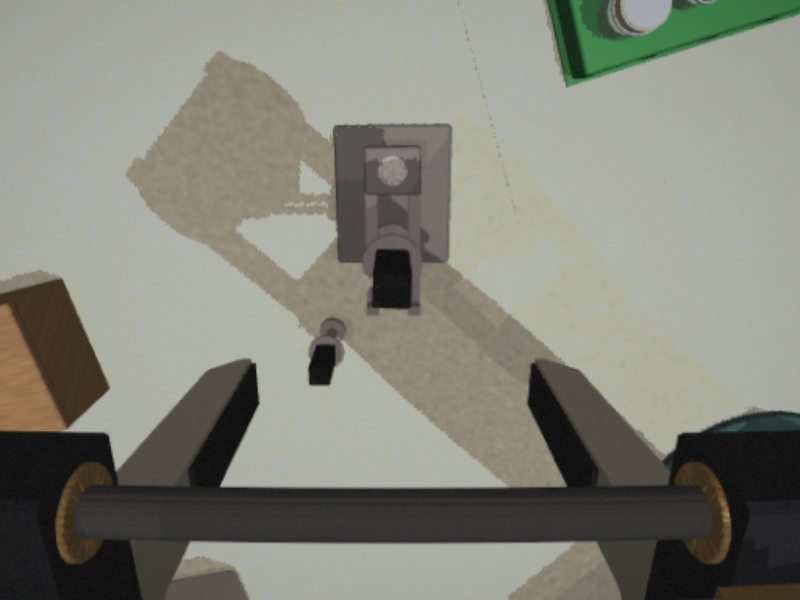

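The picture shows the stand square to the tool. The handle's top face is centred at about (392,292), the collar ring at about (392,258), the prong ends at (372,308) and (415,308), and the post at (392,171). The small decoy press is at (325,350). Vial_c is the last in the row, furthest from the wide vial, since its cap triangulates about 10 mm lower.

Run:
```python
from h import *
w=load('w2.png');f=lambda x,y,z:onz(w,(x*.64,y*.64),z)
im=w['frame'];m=(im.max(2)<26).astype(np.uint8);m[:150]=0;m[205:]=0;m[:,:225]=0;m[:,280:]=0
ys,xs=np.nonzero(m);print('black bbox',xs.min(),xs.max(),ys.min(),ys.max(),m.sum())
for y in range(158,202,3): print(y,im[y,232:272,:].mean(1).round().astype(int))
h=f(392.5,292.5,.194);p=f(392,171,.15);e=(f(372,308,.136)+f(416,308,.136))/2
print('handle',h,'post',p,'ends',e)
ax=p-e;print('yaw from post-ends',np.degrees(np.arctan2(ax[1],ax[0])))
b=[f(334,125,.01),f(451,125,.01),f(449,262,.01),f(338,262,.01)];print(np.round(b,4)); 
s=status.get_obs();o=s['ee_pos'];T=s['tool_rot'];print('handle in tool',T.T@(h-o),'post',T.T@(p-o),'ends',T.T@(e-o))
```

```text
black bbox 238 262 160 196 851
158 [51 52 57 62 68 67 70 70 70 71 70 72 72 68 69 69 70 69 70 69 69 70 70 71
 70 71 69 70 70 70 70 69 70 71 65 65 65 54 53 60]
161 [50 54 68 70 68 68 70 67 53 13 11 13 12 15 15 14 11 11 15 12 13 15 12 14
 11 13 12 14 12 34 63 68 69 71 69 69 67 54 51 50]
164 [59 71 70 68 67 68 69 62 22 12 10 15 11 12 11 10 12 13 14 14 11 13 12 14
 13 12 15 14 15 17 44 71 69 69 70 69 70 63 52 52]
167 [68 71 69 69 68 69 68 52 13 12 14 13 11 11 15 10 11 12 15 14 15 10 12 13
 16 13 15 13 14 15 41 69 69 70 70 70 71 66 54 51]
170 [71 71 69 68 67 68 65 40 13 14 12 15 12 14 12 15 12 12 13 12 12 12 15 13
 10 11 13 11 12 12 24 49 70 69 69 69 71 73 80 86]
173 [80 70 69 67 67 68 62 17 12 15 14 12 12 15 14 13 14 14 14 10 11 12 13 15
 14 12 12 12 11 10 12 42 69 69 68 71 70 75 86 88]
176 [98 99 93 86 66 65 49 12 15 18 16 17 18 11 20 18 18 18 18 15 12 15 18 17
 16 16 17 16 16 18 16 34 63 69 68 71 73 84 85 85]
179 [97 96 98 99 98 97 71 17 16 14 18 14 15 15 16 17 18 17 17 18 16 15 16 16
 17 15 14 15 15 14 11 41 68 69 67 68 73 86 87 88]
182 [ 95  95  98  99 101  95  71  15  20  23  19  16 
[... 573 characters left out ...]
 15 14 15 16 14 19 23 39 45 46 44 45 61 91 96 95]
197 [94 91 83 65 66 64 63 59 58 58 66 81 82 77 60 59 60 61 62 64 64 59 44 43
 43 44 44 44 42 44 62 66 66 66 66 67 73 87 93 91]
200 [96 92 83 70 69 69 69 69 68 68 77 93 94 93 94 92 93 95 96 97 98 99 97 97
 97 97 95 97 92 73 70 69 70 69 68 68 73 85 93 95]
handle [0.40889    0.30794045 0.194     ] post [0.46991658 0.29332448 0.15      ] ends [0.38070634 0.31385426 0.136     ]
yaw from post-ends -12.959732746365226
[[0.508  0.3342 0.01  ]
 [0.4847 0.2391 0.01  ]
 [0.3697 0.2655 0.01  ]
 [0.3934 0.3623 0.01  ]]
handle in tool [ 0.14559764 -0.00154521  0.00473444] post [ 0.18960155 -0.00196511 -0.05801386] ends [ 0.20359606 -0.00056043  0.0335182 ]
```

```bash
python3 -m crank '[{"xyz":[3.31,-0.15,0.4],"dr":[0,0,0],"jaw":0},{"xyz":[3.31,0,0],"dr":[0,0,0],"jaw":0},{"xyz":[3.31,0,0],"dr":[0,0,0],"jaw":0},{"xyz":[3.31,0,0],"dr":[0,0,0],"jaw":0},{"xyz":[3.31,0,0],"dr":[0,0,0],"jaw":0},{"xyz":[0,0,0],"dr":[0,0,0],"jaw":120},{"xyz":[0,0,0],"dr":[0,0,0],"jaw":255},{"xyz":[0,0,0],"dr":[0,0,0],"jaw":255},{"xyz":[0,0,0],"dr":[0,0,0],"jaw":255},{"xyz":[0,0,0],"dr":[0,0,0],"jaw":255},{"xyz":[0,0,0],"dr":[0,0,0],"jaw":255},{"xyz":[0,0,0],"dr":[0,0,0],"jaw":255}]' 50
python3 -m crank '[{"xyz":[0,0,0],"dr":[0,0,0],"jaw":255},{"xyz":[0,0,0],"dr":[0,0,0],"jaw":255},{"xyz":[0,0,0],"dr":[0,0,0],"jaw":255},{"xyz":[0,0,0],"dr":[0,0,0],"jaw":255}]'
```

```text
time_s: 4.55
ee_pos: [0.4096, 0.308, 0.1744]
tool_rot: [[0.0, -0.241, -0.97], [0.0, -0.97, 0.241], [-1.0, -0.0, -0.0]]
force: [-0.7, 0.0, 0.2]
opening: 0.0415
time_s: 4.95
ee_pos: [0.4095, 0.308, 0.1741]
tool_rot: [[-0.0, -0.241, -0.97], [-0.0, -0.97, 0.241], [-1.0, 0.0, 0.0]]
force: [0.2, -0.3, -0.1]
opening: 0.0218
```

```bash
python3 -m crank '[{"xyz":[-0.6,0,0],"dr":[0,0,0],"jaw":255},{"xyz":[-0.6,0,0],"dr":[0,0,0],"jaw":255},{"xyz":[-0.6,0,0],"dr":[0,0,0],"jaw":255},{"xyz":[-0.7,0,0],"dr":[0,0,0],"jaw":255},{"xyz":[0,0,0],"dr":[0,0,0],"jaw":255},{"xyz":[0,0,0],"dr":[0,0,0],"jaw":255}]'
python3 -m crank '[{"xyz":[0,0,1],"dr":[0,0,0],"jaw":255},{"xyz":[0,0,2],"dr":[0,0,0],"jaw":255},{"xyz":[0,0,2],"dr":[0,0,0],"jaw":255},{"xyz":[0,0,2],"dr":[0,0,0],"jaw":255},{"xyz":[0,0,2],"dr":[0,0,0],"jaw":255},{"xyz":[0,0,0],"dr":[0,0,0],"jaw":255},{"xyz":[0,0,0],"dr":[0,0,0],"jaw":255},{"xyz":[0,0,0],"dr":[0,0,0],"jaw":255}]'
python3 - <<'E'
from h import *
c=shot('wrist','w3.png');d=shot('scene','s3.png')
a=cv2.resize(c['frame'][:,:,::-1],(400,300));b=cv2.resize(d['frame'][:,:,::-1][150:270,300:460],(400,300),interpolation=cv2.INTER_CUBIC)
cv2.imwrite('pics/m3.png',cv2.convertScaleAbs(np.hstack([a,b]),alpha=1.3))
E
```

```text
time_s: 5.55
ee_pos: [0.4096, 0.308, 0.1993]
tool_rot: [[0.0, -0.241, -0.97], [0.0, -0.97, 0.241], [-1.0, -0.0, -0.0]]
force: [-0.3, 0.7, -1.8]
opening: 0.0217
time_s: 6.35
ee_pos: [0.3224, 0.3296, 0.1991]
tool_rot: [[-0.0, -0.241, -0.97], [-0.0, -0.97, 0.241], [-1.0, 0.0, -0.0]]
force: [-0.5, -1.0, -0.7]
opening: 0.0216
```

View pics/m3.png

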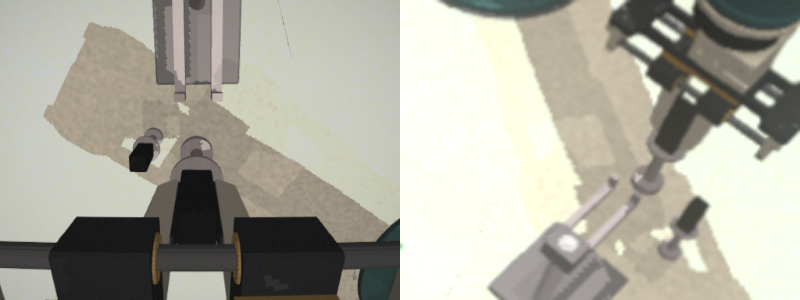

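The press is held upright at the handle, clear of the prongs, with the foot visible below. Next I lift it and carry it over the slim vial beside the wide one.

```bash
python3 -m crank '[{"xyz":[-2,0,0],"dr":[0,0,0],"jaw":255},{"xyz":[-3,0,0],"dr":[0,0,0],"jaw":255},{"xyz":[-3,0,0],"dr":[0,0,0],"jaw":255}]'
python3 -m crank '[{"xyz":[0,1.1,-1.39],"dr":[0,0,0],"jaw":255},{"xyz":[0,2.2,-2.78],"dr":[0,0,0],"jaw":255},{"xyz":[0,2.2,-2.78],"dr":[0,0,0],"jaw":255},{"xyz":[0,2.2,-2.78],"dr":[0,0,0],"jaw":255},{"xyz":[0,2.2,-2.78],"dr":[0,0,0],"jaw":255},{"xyz":[0,2.2,-2.78],"dr":[0,0,0],"jaw":255},{"xyz":[0,2.2,-2.78],"dr":[0,0,0],"jaw":255},{"xyz":[0,2.2,-2.78],"dr":[0,0,0],"jaw":255},{"xyz":[0,2.2,-2.78],"dr":[0,0,0],"jaw":255},{"xyz":[0,2.2,-2.78],"dr":[0,0,0],"jaw":255},{"xyz":[0,1.1,-1.39],"dr":[0,0,0],"jaw":255},{"xyz":[0,0,0],"dr":[0,0,0],"jaw":255}]'
python3 -m crank '[{"xyz":[2,0,0],"dr":[0,0,0],"jaw":255},{"xyz":[3,0,0],"dr":[0,0,0],"jaw":255},{"xyz":[1,0,0],"dr":[0,0,0],"jaw":255},{"xyz":[0,0,0],"dr":[0,0,0],"jaw":255},{"xyz":[0,0,0],"dr":[0,0,0],"jaw":255}]'
python3 - <<'E'
from h import *
c=shot('wrist','w4.png');d=shot('scene','s4.png')
a=cv2.resize(c['frame'][:,:,::-1][0:240,96:416],(400,300));b=cv2.resize(d['frame'][:,:,::-1][165:285,190:350],(400,300),interpolation=cv2.INTER_CUBIC)
cv2.imwrite('pics/m4.png',cv2.convertScaleAbs(np.hstack([a,b]),alpha=1.3))
print(status.get_obs()['ee_pos'])
E
```

```text
time_s: 6.75
ee_pos: [0.3225, 0.3294, 0.2798]
tool_rot: [[-0.001, -0.242, -0.97], [-0.001, -0.97, 0.242], [-1.0, 0.001, 0.001]]
force: [0.1, -0.5, -2.1]
opening: 0.0215
time_s: 7.95
ee_pos: [0.5398, 0.0474, 0.2784]
tool_rot: [[-0.001, -0.244, -0.97], [-0.0, -0.97, 0.244], [-1.0, 0.001, 0.001]]
force: [0.2, 0.5, -2.2]
opening: 0.0218
time_s: 8.45
ee_pos: [0.539, 0.0495, 0.2204]
tool_rot: [[0.001, -0.241, -0.971], [0.0, -0.971, 0.241], [-1.0, -0.0, -0.001]]
force: [-0.6, -0.4, -0.6]
opening: 0.0218
[0.53925835 0.0493062  0.22077114]
```

View pics/m4.png

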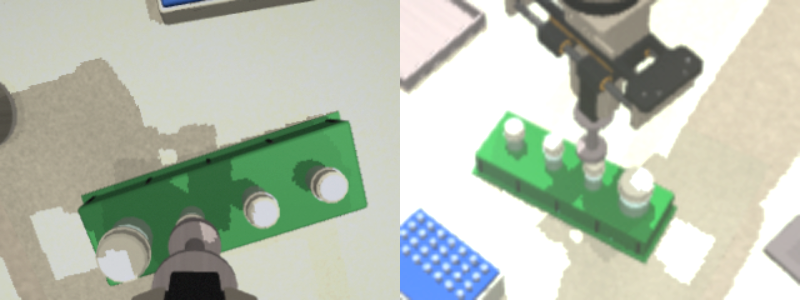

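The foot hangs directly over the slim cap beside the wide vial, at (190,240) in the left crop. The wide cap at (125,255) has a clear gap. Next is the press.

```bash
python3 -m crank '[{"xyz":[0.6,0,0],"dr":[0,0,0],"jaw":255},{"xyz":[0.7,0,0],"dr":[0,0,0],"jaw":255},{"xyz":[0.2,0,0],"dr":[0,0,0],"jaw":255},{"xyz":[0.2,0,0],"dr":[0,0,0],"jaw":255},{"xyz":[0.2,0,0],"dr":[0,0,0],"jaw":255}]' 60
python3 -m crank '[{"xyz":[0.2,0,0],"dr":[0,0,0],"jaw":255},{"xyz":[0.2,0,0],"dr":[0,0,0],"jaw":255},{"xyz":[0.2,0,0],"dr":[0,0,0],"jaw":255}]'
python3 -m crank '[{"xyz":[0.15,0,0],"dr":[0,0,0],"jaw":255},{"xyz":[0.1,0,0],"dr":[0,0,0],"jaw":255},{"xyz":[0.1,0,0],"dr":[0,0,0],"jaw":255},{"xyz":[0,0,0],"dr":[0,0,0],"jaw":255}]'
```

```text
time_s: 9.05
ee_pos: [0.5389, 0.0491, 0.2006]
tool_rot: [[0.0, -0.241, -0.97], [0.0, -0.97, 0.241], [-1.0, -0.0, -0.0]]
force: [-2.9, 0.6, 5.5]
opening: 0.0219
time_s: 9.35
ee_pos: [0.5389, 0.0491, 0.1948]
tool_rot: [[0.0, -0.241, -0.97], [-0.0, -0.97, 0.241], [-1.0, -0.0, -0.0]]
force: [-3.3, -0.9, 5.9]
opening: 0.0219
time_s: 9.75
ee_pos: [0.539, 0.0491, 0.192]
tool_rot: [[0.001, -0.241, -0.97], [-0.0, -0.97, 0.241], [-1.0, -0.0, -0.001]]
force: [-3.6, -0.6, 10.8]
opening: 0.0219
```

```bash
python3 -m crank '[{"xyz":[0.08,0,0],"dr":[0,0,0],"jaw":255},{"xyz":[0,0,0],"dr":[0,0,0],"jaw":255},{"xyz":[0,0,0],"dr":[0,0,0],"jaw":255}]'
python3 -m crank '[{"xyz":[0.06,0,0],"dr":[0,0,0],"jaw":255},{"xyz":[0,0,0],"dr":[0,0,0],"jaw":255},{"xyz":[0,0,0],"dr":[0,0,0],"jaw":255}]'
```

```text
time_s: 10.05
ee_pos: [0.5391, 0.0491, 0.192]
tool_rot: [[0.002, -0.241, -0.97], [-0.0, -0.97, 0.241], [-1.0, -0.0, -0.002]]
force: [-6.0, -0.8, 17.3]
opening: 0.0218
time_s: 10.35
ee_pos: [0.5392, 0.049, 0.1919]
tool_rot: [[0.002, -0.241, -0.97], [-0.0, -0.97, 0.241], [-1.0, -0.0, -0.002]]
force: [-7.1, -1.8, 21.3]
opening: 0.0216
```

```bash
python3 -m crank '[{"xyz":[-0.6,0,0],"dr":[0,0,0],"jaw":255},{"xyz":[-1.5,0,0],"dr":[0,0,0],"jaw":255},{"xyz":[-1.5,0,0],"dr":[0,0,0],"jaw":255},{"xyz":[0,1.49,-0.49],"dr":[0,0,0],"jaw":255},{"xyz":[0,1.49,-0.49],"dr":[0,0,0],"jaw":255},{"xyz":[0,1.49,-0.49],"dr":[0,0,0],"jaw":255},{"xyz":[0,0,0],"dr":[0,0,0],"jaw":255},{"xyz":[0,0,0],"dr":[0,0,0],"jaw":255},{"xyz":[0,0,0],"dr":[0,0,0],"jaw":255}]'
python3 - <<'E'
from h import *
c=shot('wrist','w5.png');d=shot('scene','s5.png')
a=cv2.resize(c['frame'][:,:,::-1][0:240,96:416],(400,300));b=cv2.resize(d['frame'][:,:,::-1][165:285,190:350],(400,300),interpolation=cv2.INTER_CUBIC)
cv2.imwrite('pics/m5.png',cv2.convertScaleAbs(np.hstack([a,b]),alpha=1.3))
print(status.get_obs()['ee_pos'])
E
```

```text
time_s: 11.25
ee_pos: [0.5423, 0.0021, 0.2249]
tool_rot: [[-0.0, -0.242, -0.97], [0.0, -0.97, 0.242], [-1.0, -0.0, 0.001]]
force: [0.3, -0.6, -1.5]
opening: 0.022
[0.5423338  0.00242937 0.22509049]
```

View pics/m5.png

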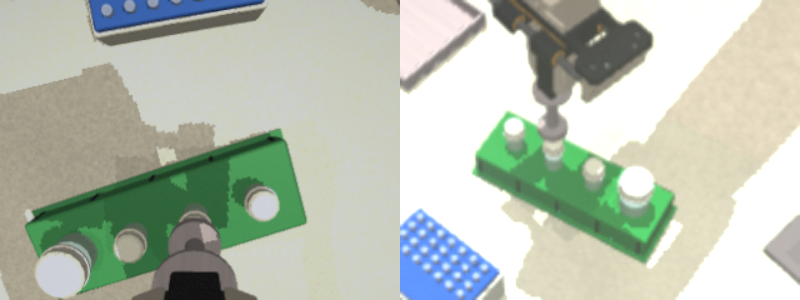

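The first cap now sits visibly lower, and the foot is over the next slim vial. Next I press that one, watching the force.

```bash
python3 -m crank '[{"xyz":[1.0,0,0],"dr":[0,0,0],"jaw":255},{"xyz":[0.7,0,0],"dr":[0,0,0],"jaw":255},{"xyz":[0.3,0,0],"dr":[0,0,0],"jaw":255},{"xyz":[0.2,0,0],"dr":[0,0,0],"jaw":255},{"xyz":[0.2,0,0],"dr":[0,0,0],"jaw":255},{"xyz":[0.2,0,0],"dr":[0,0,0],"jaw":255}]'
python3 -m crank '[{"xyz":[0.2,0,0],"dr":[0,0,0],"jaw":255},{"xyz":[0.2,0,0],"dr":[0,0,0],"jaw":255},{"xyz":[0.2,0,0],"dr":[0,0,0],"jaw":255},{"xyz":[0.2,0,0],"dr":[0,0,0],"jaw":255},{"xyz":[0,0,0],"dr":[0,0,0],"jaw":255}]'
python3 -m crank '[{"xyz":[0.1,0,0],"dr":[0,0,0],"jaw":255},{"xyz":[0.1,0,0],"dr":[0,0,0],"jaw":255},{"xyz":[0,0,0],"dr":[0,0,0],"jaw":255},{"xyz":[0,0,0],"dr":[0,0,0],"jaw":255}]'
```

```text
time_s: 11.95
ee_pos: [0.5425, 0.0022, 0.1997]
tool_rot: [[0.001, -0.241, -0.97], [-0.0, -0.97, 0.241], [-1.0, -0.0, -0.001]]
force: [-2.1, 1.0, 4.2]
opening: 0.0217
time_s: 12.45
ee_pos: [0.5425, 0.0021, 0.192]
tool_rot: [[0.001, -0.241, -0.97], [0.0, -0.97, 0.241], [-1.0, -0.0, -0.001]]
force: [-2.7, 0.7, 10.1]
opening: 0.022
time_s: 12.85
ee_pos: [0.5428, 0.0021, 0.1918]
tool_rot: [[0.003, -0.241, -0.97], [-0.0, -0.97, 0.241], [-1.0, -0.0, -0.003]]
force: [-8.0, -0.0, 25.5]
opening: 0.0219
```

```bash
python3 -m crank '[{"xyz":[-0.6,0,0],"dr":[0,0,0],"jaw":255},{"xyz":[-2.5,0,0],"dr":[0,0,0],"jaw":255},{"xyz":[-3,0,0],"dr":[0,0,0],"jaw":255},{"xyz":[-3,0,0],"dr":[0,0,0],"jaw":255},{"xyz":[0,0,0],"dr":[0,0,0],"jaw":255}]'
python3 -m crank '[{"xyz":[0,1.5,0.05],"dr":[0,0,0],"jaw":255},{"xyz":[0,2.9,0.1],"dr":[0,0,0],"jaw":255},{"xyz":[0,2.9,0.1],"dr":[0,0,0],"jaw":255},{"xyz":[0,2.9,0.1],"dr":[0,0,0],"jaw":255},{"xyz":[0,2.9,0.1],"dr":[0,0,0],"jaw":255},{"xyz":[0,2.9,0.1],"dr":[0,0,0],"jaw":255},{"xyz":[0,2.9,0.1],"dr":[0,0,0],"jaw":255},{"xyz":[0,2.9,0.1],"dr":[0,0,0],"jaw":255},{"xyz":[0,2.9,0.1],"dr":[0,0,0],"jaw":255},{"xyz":[0,2.9,0.1],"dr":[0,0,0],"jaw":255},{"xyz":[0,1.4,0.1],"dr":[0,0,0],"jaw":255},{"xyz":[0,0,0],"dr":[0,0,0],"jaw":255}]'
python3 -m crank '[{"xyz":[3,0,0],"dr":[0,0,0],"jaw":255},{"xyz":[4,0,0],"dr":[0,0,0],"jaw":255},{"xyz":[3,0,0],"dr":[0,0,0],"jaw":255},{"xyz":[0,0,0],"dr":[0,0,0],"jaw":255},{"xyz":[0,0,0],"dr":[0,0,0],"jaw":255}]'
python3 - <<'E'
from h import *
c=shot('wrist','w6.png');d=shot('scene','s6.png')
a=cv2.resize(c['frame'][:,:,::-1],(400,300));b=cv2.resize(d['frame'][:,:,::-1][105:285,110:350],(400,300),interpolation=cv2.INTER_CUBIC)
cv2.imwrite('pics/m6.png',cv2.convertScaleAbs(np.hstack([a,b]),alpha=1.3))
s=status.get_obs();print(s['ee_pos'],s['joint_positions'].round(1))
E
```

```text
time_s: 13.35
ee_pos: [0.5433, 0.0021, 0.284]
tool_rot: [[0.005, -0.241, -0.97], [-0.0, -0.97, 0.241], [-1.0, -0.001, -0.005]]
force: [-0.1, -0.2, -1.4]
opening: 0.0213
time_s: 14.55
ee_pos: [0.4612, -0.2782, 0.2788]
tool_rot: [[-0.002, -0.244, -0.97], [0.001, -0.97, 0.244], [-1.0, -0.0, 0.002]]
force: [0.4, 0.0, -1.2]
opening: 0.0217
time_s: 15.05
ee_pos: [0.4623, -0.2762, 0.1808]
tool_rot: [[-0.0, -0.241, -0.971], [0.0, -0.971, 0.241], [-1.0, -0.0, 0.0]]
force: [0.2, 0.5, -1.3]
opening: 0.0215
[ 0.46284792 -0.27680598  0.18232542] [-33.6  -9.2 103.9   0.   85.2  70.4]
```

View pics/m6.png

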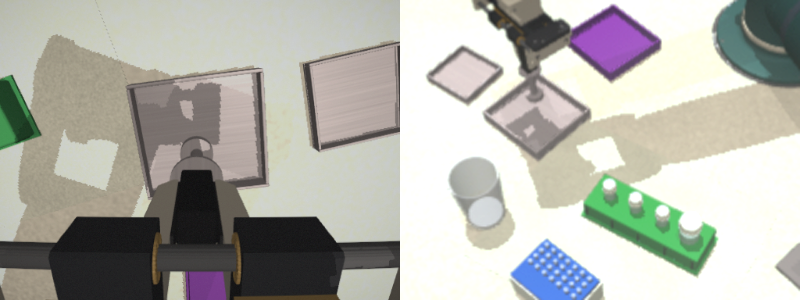

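The foot hangs over the middle of the larger steel tray, at (197,148) in the left crop. Both pressed caps are low and the wide one is still raised. I'll lower to the floor.

```bash
python3 -m crank '[{"xyz":[2,0,0],"dr":[0,0,0],"jaw":255},{"xyz":[2,0,0],"dr":[0,0,0],"jaw":255},{"xyz":[1.2,0,0],"dr":[0,0,0],"jaw":255},{"xyz":[0.5,0,0],"dr":[0,0,0],"jaw":255},{"xyz":[0.3,0,0],"dr":[0,0,0],"jaw":255},{"xyz":[0.2,0,0],"dr":[0,0,0],"jaw":255},{"xyz":[0.1,0,0],"dr":[0,0,0],"jaw":255},{"xyz":[0,0,0],"dr":[0,0,0],"jaw":255},{"xyz":[0,0,0],"dr":[0,0,0],"jaw":255}]'
```

```text
time_s: 16.05
ee_pos: [0.4625, -0.2769, 0.1181]
tool_rot: [[0.001, -0.241, -0.97], [-0.001, -0.97, 0.241], [-1.0, 0.0, -0.001]]
force: [-1.3, 0.4, 4.7]
opening: 0.0216
```

Touched down at the expected height with 4.7 N. Release with a slow opening, then lift clear.

```bash
python3 -m crank '[{"xyz":[0,0,0],"dr":[0,0,0],"jaw":185},{"xyz":[0,0,0],"dr":[0,0,0],"jaw":170},{"xyz":[0,0,0],"dr":[0,0,0],"jaw":140},{"xyz":[0,0,0],"dr":[0,0,0],"jaw":100},{"xyz":[0,0,0],"dr":[0,0,0],"jaw":50},{"xyz":[0,0,0],"dr":[0,0,0],"jaw":0},{"xyz":[0,0,0],"dr":[0,0,0],"jaw":0},{"xyz":[0,0,0],"dr":[0,0,0],"jaw":0}]'
python3 -m crank '[{"xyz":[-1,0,0],"dr":[0,0,0],"jaw":0},{"xyz":[-2,0,0],"dr":[0,0,0],"jaw":0},{"xyz":[-3,0,0],"dr":[0,0,0],"jaw":0},{"xyz":[-4,0,0],"dr":[0,0,0],"jaw":0},{"xyz":[-4,0,0],"dr":[0,0,0],"jaw":0},{"xyz":[-4,0,0],"dr":[0,0,0],"jaw":0},{"xyz":[0,0,0],"dr":[0,0,0],"jaw":0},{"xyz":[0,0,0],"dr":[0,0,0],"jaw":0},{"xyz":[0,0,0],"dr":[0,0,0],"jaw":0}]'
python3 - <<'E'
from h import *
c=shot('wrist','w7.png');d=shot('scene','s7.png')
a=cv2.resize(c['frame'][:,:,::-1],(400,300));b=cv2.resize(d['frame'][:,:,::-1][105:285,110:350],(400,300),interpolation=cv2.INTER_CUBIC)
cv2.imwrite('pics/m7.png',cv2.convertScaleAbs(np.hstack([a,b]),alpha=1.3))
E
```

```text
time_s: 16.85
ee_pos: [0.4622, -0.2767, 0.1172]
tool_rot: [[0.0, -0.241, -0.97], [0.0, -0.97, 0.241], [-1.0, -0.0, 0.0]]
force: [0.5, 0.4, -0.8]
opening: 0.0744
time_s: 17.75
ee_pos: [0.4619, -0.2766, 0.2963]
tool_rot: [[-0.001, -0.241, -0.97], [0.001, -0.97, 0.241], [-1.0, -0.0, 0.001]]
force: [0.6, 1.0, -1.1]
opening: 0.093
```

View pics/m7.png

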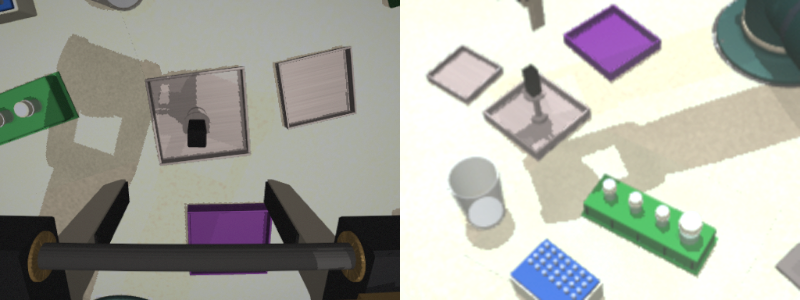

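The press stands free and upright in the middle of the larger steel tray. The bottle, beaker and tip box were not touched, and the gripper is clear.

```bash
python3 -c "
from cell import arm; print(arm.finish_job())"
```

```text
the job is handed in; nothing more can be done
None
```

I lifted the press off the fork, pressed both raised slim caps home, stood it upright near the middle of the larger steel tray and let go. I handed the job in at about 18 s; the hand-in gives no verdict.

**Caps pressed:** On both, the resistance started where a raised cap should be. The foot then met a hard stop at about 78 mm, the home height, with 21 N on the first and 25 N on the second.

**Caps left alone:** I took the fourth vial, furthest from the wide one, to be the one already home, because its cap measured about 10 mm lower than the others. In the pictures the wide vial's cap is still raised, but I did not measure its height.

**Tray:** The press touched down at the expected height. The last picture shows it upright and clear of the walls, with the gripper about 18 cm above.

**Bystanders:** The beaker and tip box look unmoved in the last pictures. The bottle was out of those crops; nothing came near it, but I didn't check it at the end.

**Disagreement:** The top and wrist cameras differed by 3–5 mm on most cap positions and 8 mm on the fourth, which I did not press. For the tray they differed by up to about 10 mm. All of this was small enough not to affect the pressing or the placing.

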